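# Third filter, then read

## Task

Push the lever of the white filter changer with a fingertip from its parked end (red dot) to the right, counting the clicks, and stop at the third click without running past it. Then press the green read button down and let it come back up, leaving the lever in its click. Only push and press: do not pinch the lever, and do not lift, shove or disturb the instrument, the dish lying on it or the things round it.

Things in the scene. Friction and masses are not known exactly. Their poses are not given: they have to be found in the camera images.
- filter_changer: White bench instrument on rubber feet, 170 (x) x 160 (y) x 58 mm, 3.4 kg, loose on the worktop (slides if shoved with over about 14 N). Origin: centre of its underside; x to its rear, y to its left, z up; front toward the robot, turned up to 0.4 rad. Flat top 58 mm above the origin, with a slot along y and the lever, a green button front left, a dish on a window at the rear.
- filter_lever (a joint): Lever position along the slot (m), growing to the instrument's right (-y). 0 = parked at the left end stop by the red dot (starts at 0 to 2 mm); clicks at 0.015, 0.030, 0.045 (third) and 0.060 (right end stop). It takes about 5 N to pass the hump half-way between clicks; past it the lever jumps ahead into the next click by itself and stays.
- lever_top (a point): Centre of the top of the lever's knob, 34 mm above the instrument's top plate (parked at x = -20, y = +30 mm in the instrument's frame). The knob is an upright block, black sides with an orange cap, 26 mm along x, 15 mm thick along y; its lower edge is 6 mm above the plate.
- lever_face_park: Left half (+y side, toward the red dot) of the black knob: its outer face is what is pushed; 26 x 7.5 x 22 mm. Origin: on the lever's centre line at the height of the instrument's top plate, moving with the lever, axes as the instrument.
- lever_face_far: Right half (-y side) of the black knob, same size. Origin as for the left half. Force of the fingers on both halves at once counts as pinching the knob.
- read_button (a joint): How far the read button is pressed, in m: 0 = up, 0.006 = fully down. A spring brings it back up; fully down takes about 5 N.
- read_button_top (a point): Centre of the top of the green round read button, 24 mm in diameter, 22 mm above the instrument's top plate, at x = -62, y = +55 mm in the instrument's frame; it stands 10 mm out of a round black collar 40 mm in diameter. Pressed straight down.
- dish_window (a point): Centre of the round glass window in the instrument's top plate (x = +46 mm in its frame), under the dish.
- dish: Clear petri dish with lid, 68 mm diameter, 14 mm high, lying loose on the window; its near rim is 15 to 22 mm behind the knob. Origin: centre of its underside. A bystander.
- tape: Yellow roll of tape lying flat, 60 mm diameter, 19 mm high, in front of the instrument, to the right. Origin: centre of its underside. A bystander.
- beaker: Small empty glass beaker, 58 mm diameter, 60 mm high, left of the instrument. Origin: centre of its underside. A bystander.
- marker: Marker pen lying on the worktop, white with blue cap, 132 mm long, 15 mm thick, rear right of the instrument. Origin: middle of its underside, y along the pen. A bystander.
- timer: White lab timer, 70 x 62 x 20 mm, front right of the instrument. Origin: centre of its underside. A bystander.
- tips: Pipette tip rack, blue with pale lid, 83 x 121 x 72 mm, well to the left of the instrument. Origin: centre of its underside. A bystander.

How it is judged:
By the outcome, as a careful person would: the job done as asked, in the order asked, and still so for the second after the job is handed in, with the robot touching nothing.
It also fails if it takes over 51 s, if anything falls off the work surface, if the arm or the gripper's body presses on something with over 40 N, if the wrist force passes 120 N, or if a joint passes its speed limit or range.

## Robot

A 6-joint arm with a two-finger parallel gripper is mounted at the origin on the work surface; the furniture and walls round the work are solid. World frame = base frame: x ahead of the robot, y to its left, z up, the work surface at z = 0. Lengths are in mm, angles in degrees, forces in N, time in s.
With the tool pointing down it reaches from about 300 to 850 mm from the base axis. Payload 4.2 kg.
Tool frame: the origin (TCP) lies between the finger pads; the fingertips stand 11 mm ahead of it and the grasp point (between the pads) lies 8 mm behind it (env.tips_ahead is the distance from the TCP to the fingertips, in mm); z points along the fingers, y is the line along which they close (so a half turn about z gives the same grasp; the last joint's range is limited). The gripper opens to 91 mm and grips with 3 to 60 N. Pads are 32 mm wide; open, the fingers measure 118 mm over their backs; the gripper's body (76 mm by 178 mm) begins 60 mm behind the grasp point.
Start: joints at [-75.459, 18.312, 89.639, -0, 72.044, -1.146], TCP at [155.478, -553.596, 224.976] pointing down, gripper open.
Joint ranges: [-177.97, 177.97], [-48.28, 115.42], [12.27, 149.76], [-77.06, 257.06], [2.81, 150.46], [-146.56, 146.56]. Speed limits (degrees/s): [147.25, 147.25, 180, 180, 180, 180].

## Interface

Orientations are given as [roll, pitch, yaw] about the fixed x, y, z axes, in that order (R = Rz(yaw) Ry(pitch) Rx(roll)).
In Python, from workcell import env, cams gives the robot as it stands.
- The arm moves only by the tool step_arm, never from a script. Its arguments are lists of equal length, an entry for each row: "linear": the shift along the tool's x, y, z in units of 30 cm (1.0 is 30 cm), a list of three; "turn": the turn about the tool's z in units of 360 degrees (1.0 is 360 degrees). In form: {"linear": [[tx, ty, tz], ...], "turn": [turn, ...]}. A call has 1 to 20 rows; each row is the pose to reach, as a shift and turn from the pose commanded when the call began, along the tool's axes at that moment, turning the shorter way round; what a row does not reach only later rows make up. A row lasts 1/8 s, in which the tool goes at most 62.5 mm and 10.7 degrees, less where a joint would pass 70% of its speed; a pose out of reach is approached as far as the arm can. A call with a number of a shift or a turn outside -1 to 1 is refused whole. A call with a gripper value outside its range is refused whole. "fingers" is the closure, from -1 (fully open) to 1 (shut), so that 0 is half open, set as the call begins (left out, the last holds). The fingers move at their own pace and stop on an object; "force" is the grip in N (left out, the last holds). Time passes only in rows, so rows that repeat a pose let the fingers close. It gives the time, the measured TCP pose, the force, the opening and the grip force at its end, in the units of the state.
- env.state(): the state, without advancing time (a new reading comes with each control period).
- cams.grab_frame(name): name is "scene" or "side" or "wrist"; returns a dict with "color" (384x512x3 uint8, blue, green, red), "fx", "fy", "cx", "cy" (pixels), "extrinsics" (4x4, takes a point from camera to world coordinates); the wrist camera has in their place "tool_from_camera" (4x4, takes a point from camera to tool coordinates, whose origin is the TCP and whose axes are the flange's). Camera axes: x right, y down, z forward; pixel columns grow to the right and rows downward; lengths in mm; the calibration is good to about 2 mm. The wrist camera is an equidistant fisheye: a pixel r from the principal point sees the ray r / f radians off the axis. A picture is of the moment at which its call begins: read the wrist's pose just before it. There is no depth.
- env.job_done(): hands the job in; it is judged then, once.
The state is a dict: "time_s": time; "qpos": joint angles; "qvel": joint speeds; "effort": joint torques, N m; "ee_pos": TCP position; "ee_rot": TCP orientation; "force": force on the tool from outside, world axes, zero at the start; "torque": the same for the moment, N m; "gripper_width": finger opening in mm; "gripper_force": force on a finger pad.
Only numpy, scipy, OpenCV 4.12 (cv2) and the standard library are available. Lean on these libraries where they do the work, as an engineer would, in place of code of your own. Each camera call takes 0.05 s, during which the arm holds its last target. There are 200 camera calls.

## Working session

There is one attempt and no reset: what is moved stays moved. The work goes in short steps, Python scripts to look and compute and a tool call to move; the robot and the scene stay as the last step left them, time stands still between calls to the robot, and variables do not carry over. Pictures are saved under pics/ and viewed, at most 10 in all, crops included, and the job is handed in when it is done.

Besides the shell and the picture viewer there is one more tool, called in YAML: its name, and indented under it one key for each argument. step_arm: Moves the arm, as the interface text tells. Its arguments: {"type":"object","properties":{"linear":{"type":"array"},"turn":{"type":"array"},"fingers":{"type":"number"},"force":{"type":"number"}},"required":["linear","turn"]}

```bash
mkdir -p pics
python3 - <<'E'
from workcell import env,cams
import cv2,numpy as np
print(env.state())
for n in("scene","side"):
    f=cams.grab_frame(n);cv2.imwrite(f"pics/{n}0.png",f["color"])
    np.savez(f"{n}.npz",K=[f["fx"],f["fy"],f["cx"],f["cy"]],T=f["extrinsics"]);print(n,f["fx"],f["extrinsics"])
E
```

```text
{'time_s': 0.0, 'qpos': array([-7.54584680e+01,  1.83512237e+01,  8.97068501e+01, -1.02191496e-03,
        7.20421929e+01, -1.14561753e+00]), 'qvel': array([ 0.05211925, -0.00724694, -0.05082174,  0.04509817, -0.11637399,
        0.05530053]), 'effort': array([ 1.86351470e-03, -4.12453294e+01, -2.31973815e+01,  7.27668498e-02,
        4.57814592e-02, -1.57572508e-04]), 'ee_pos': array([ 155.34838638, -553.11652337,  224.12142739]), 'ee_rot': array([-1.79899734e+02, -1.03329358e-03,  1.56874646e+01]), 'force': array([-0.4877297 , -1.15460654, -0.61223439]), 'torque': array([-4.68917561e-04,  4.16871182e-02,  5.48060813e-05]), 'gripper_force': 0.0, 'gripper_width': 91.16097387208039}
scene 486.67011186649694 [[ 4.85745563e-01 -5.48433990e-01  6.80640439e-01 -5.57504248e+02]
 [-8.73947671e-01 -3.19265199e-01  3.66449453e-01 -4.87709024e+02]
 [ 1.63314697e-02 -7.72845322e-01 -6.34384262e-01  1.06792885e+03]
 [ 0.00000000e+00  0.00000000e+00  0.00000000e+00  1.00000000e+00]]
side 449.1110681046557 [[ 5.54536352e-01 -3.71272664e-01  7.44745623e-01 -3.43349643e+02]
 [-8.32023602e-01 -2.31195640e-01  5.04267094e-01 -5.06027151e+02]
 [-1.50386464e-02 -8.99280371e-01 -4.37114006e-01  6.08213661e+02]
 [ 0.00000000e+00  0.00000000e+00  0.00000000e+00  1.00000000e+00]]
```

View pics/scene0.png

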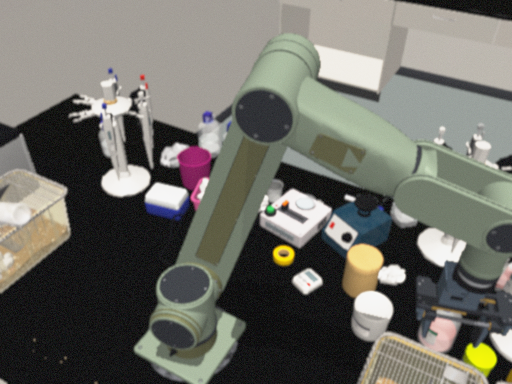

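View pics/side0.png

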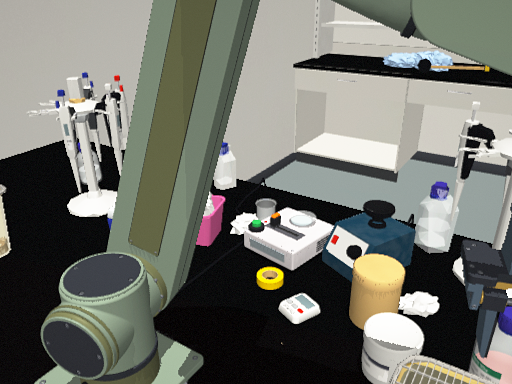

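The instrument is visible in both views: about (295,217) in scene and (288,237) in side. I'll enlarge both.

Run:
```python
import cv2,numpy as np
a=cv2.imread("pics/scene0.png")[180:255,250:340];b=cv2.imread("pics/side0.png")[190:275,235:345]
a=cv2.resize(a,None,fx=7,fy=7,interpolation=2)[:, :400*2];b=cv2.resize(b,None,fx=7,fy=7,interpolation=2)
cv2.imwrite("pics/a.png",a);cv2.imwrite("pics/b.png",b)
```

```text
(no output)
```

View pics/b.png

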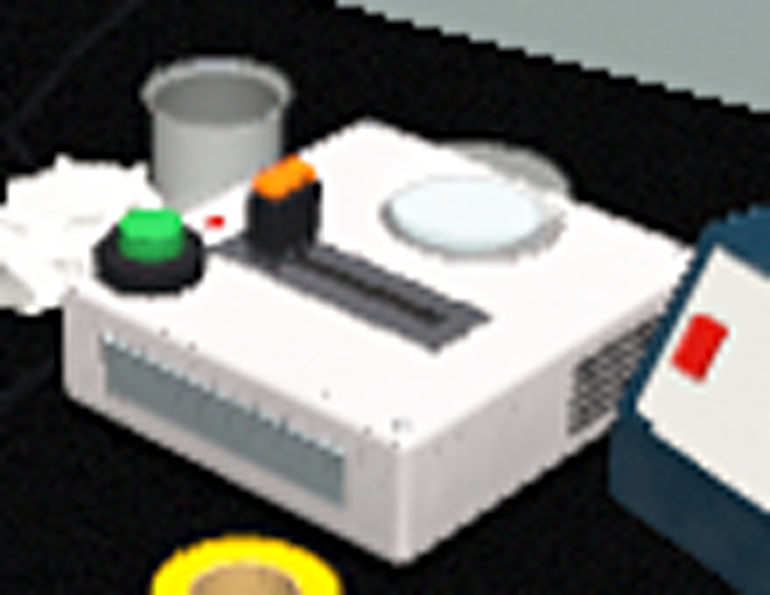

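View pics/a.png

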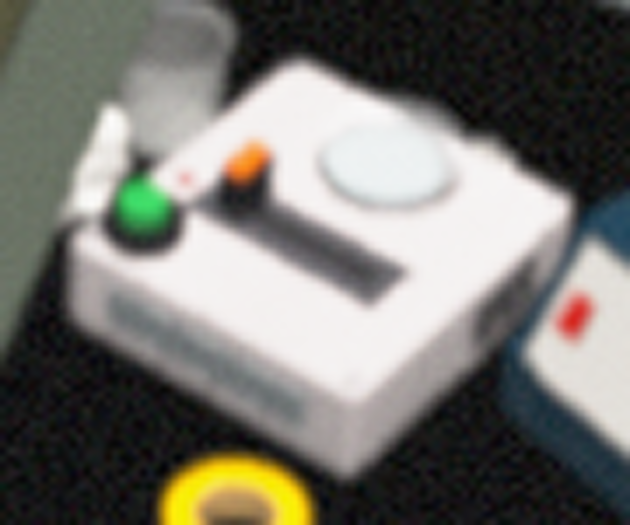

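Side crop: top corners FL (68,290), FR (400,447), RL (368,120), RR (698,248), cap (285,178), button (152,218). Scene crop: FR (345,405), RL (300,60), RR (575,197), cap (247,160), button (143,200).

```bash
cat > fit.py <<'E'
import numpy as np
from scipy.optimize import least_squares
L={'FL':(-85,80,58),'FR':(-85,-80,58),'RL':(85,80,58),'RR':(85,-80,58),'cap':(-20,29,92),'btn':(-62,55,80)}
obs={'side':((235,190),dict(FL=(68,290),FR=(400,447),RL=(368,120),RR=(698,248),cap=(285,178),btn=(152,218))),
'scene':((250,180),dict(FR=(345,405),RL=(300,60),RR=(575,197),cap=(247,160),btn=(143,200)))}
def W(p,l):
    c,s=np.cos(p[2]),np.sin(p[2]);return np.array([p[0]+c*l[0]-s*l[1],p[1]+s*l[0]+c*l[1],l[2]])
def res(p,cams=obs):
    r=[]
    for n in cams:
        o,d=obs[n];z=np.load(n+'.npz');fx,fy,cx,cy=z['K'];Ti=np.linalg.inv(z['T'])
        for k,v in d.items():
            q=Ti[:3,:3]@W(p,L[k])+Ti[:3,3]
            u=np.array([fx*q[0]/q[2]+cx,fy*q[1]/q[2]+cy])
            r+=list(u-(np.array(o)+np.array(v)/7-.43))
    return np.array(r)
if __name__=="__main__":
    for c in (['side'],['scene'],['side','scene']):
        s=least_squares(res,[450,0,0],args=(c,));print(c,s.x.round(3),s.fun.round(1))
    for k in L:print(k,W(s.x,L[k]).round(1))
E
python3 fit.py
```

```text
['side'] [ 5.12281e+02 -4.38570e+01 -1.82000e-01] [-2.1 -1.7  1.  -0.  -0.6 -0.4  1.9  1.   0.  -0.4 -0.4  0.8]
['scene'] [ 5.08955e+02 -4.32210e+01 -2.03000e-01] [ 0.6 -0.2 -0.5 -0.3  0.2  1.3 -0.  -0.5 -0.4 -0.3]
['side', 'scene'] [ 5.10895e+02 -4.38430e+01 -1.91000e-01] [-2.4 -1.7  0.2  0.2 -0.5 -0.2  1.7  1.4 -0.2 -0.3 -0.7  0.8  1.6 -0.6
 -0.5 -0.5  0.5  0.7  0.4 -0.7  0.2 -0.4]
FL [442.6  50.8  58. ]
FR [ 412.3 -106.3   58. ]
RL [609.5  18.6  58. ]
RR [ 579.2 -138.5   58. ]
cap [496.8 -11.6  92. ]
btn [460.5  21.9  80. ]
```

```bash
cat > mv.py <<'E'
import sys,numpy as np
from scipy.spatial.transform import Rotation as R
from fit import W
P=[510.9,-43.8,-.191]
def move(cur,yaw,tgt):
    "cur,tgt world TCP; yaw deg of tool; -> linear"
    r=R.from_euler('xyz',[180,0,yaw],degrees=True).as_matrix()
    return (r.T@(np.array(tgt,float)-cur)/300).round(4)
E
python3 - <<'E'
from mv import *
t=W(P,(-20,62,215));print(t,move([155.48,-553.6,225],15.69,t),-(90+np.degrees(P[2])-15.69)/360)
E
```

```text
[503.03383218  20.86933898 215.        ] [ 1.6332 -1.5302  0.0333] -0.17601807253611465
```

step_arm:
  linear:
    - [0.15, -0.14, -0.1]
    - [0.3, -0.28, -0.1]
    - [0.45, -0.42, -0.1]
    - [0.6, -0.56, -0.1]
    - [0.75, -0.7, -0.1]
    - [0.9, -0.84, -0.1]
    - [0.9, -0.84, -0.1]
  turn: [0, 0, 0, 0, 0, 0, 0]
  fingers: 1
  force: 40

```text
time_s: 0.98
ee_pos: [348.6, -234.6, 254.8]
ee_rot: [-179.9, -0.0, 16.1]
force: [-0.2, -1.0, 0.5]
gripper_width: 24.2
gripper_force: 0.0
```

step_arm:
  linear:
    - [0.13, -0.13, 0]
    - [0.26, -0.25, 0.03]
    - [0.4, -0.38, 0.07]
    - [0.54, -0.51, 0.1]
    - [0.66, -0.63, 0.12]
    - [0.733, -0.69, 0.133]
    - [0.733, -0.69, 0.133]
    - [0.733, -0.69, 0.133]
  turn: [-0.025, -0.05, -0.075, -0.1, -0.125, -0.15, -0.176, -0.176]

```text
time_s: 1.98
ee_pos: [503.1, 19.9, 214.5]
ee_rot: [-179.9, 0.0, 78.9]
force: [0.8, 0.9, 0.8]
gripper_width: 0.2
gripper_force: 0.0
```

Run:
```python
from workcell import env,cams
import cv2,numpy as np
s=env.state();print(s['time_s'],s['ee_pos'],s['ee_rot'],s['force'],s['gripper_width'])
f=cams.grab_frame("wrist");cv2.imwrite("pics/w0.png",cv2.resize(f["color"],(768,576),interpolation=2))
np.savez("w.npz",K=[f["fx"],f["fy"],f["cx"],f["cy"]],T=f["tool_from_camera"],p=s['ee_pos'],r=s['ee_rot']);print(f["fx"],f["cx"],f["cy"],f["tool_from_camera"].round(3))
```

```text
1.975 [503.05753377  19.89119217 214.46729644] [-1.79942097e+02  4.64263595e-02  7.89022358e+01] [0.80189858 0.91607654 0.84600032] 0.2119724611410698
297.3186396354542 254.2191440662412 193.26354248227682 [[-0.00000e+00 -9.56000e-01 -2.92000e-01  8.24140e+01]
 [ 1.00000e+00 -1.00000e-03  2.00000e-03  8.93000e-01]
 [-2.00000e-03 -2.92000e-01  9.56000e-01 -1.58857e+02]
 [ 0.00000e+00  0.00000e+00  0.00000e+00  1.00000e+00]]
```

View pics/w0.png

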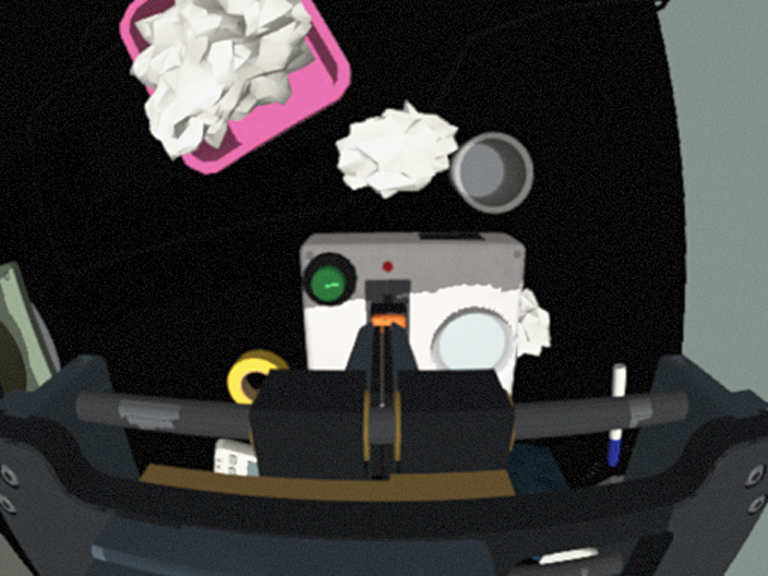

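The wrist view is well aligned: button (328,283), corners FL (302,235) and RL (524,235), cap x-centre 389 at about row 318, dish right of the knob. I'll back-project these to known heights.

```bash
cat >> mv.py <<'E'
def back(u,v,h,f="w.npz"):
    z=np.load(f);fx,fy,cx,cy=z['K'];a=(u-cx)/fx;b=(v-cy)/fy;r=np.hypot(a,b)
    d=np.array([np.sin(r)*a/r,np.sin(r)*b/r,np.cos(r)])
    Rt=R.from_euler('xyz',z['r'],degrees=True).as_matrix();T=z['T']
    o=z['p']+Rt@T[:3,3];d=Rt@T[:3,:3]@d
    return o+d*(h-o[2])/d[2]
def inst(w):
    c,s=np.cos(P[2]),np.sin(P[2]);d=w[:2]-np.array(P[:2]);return np.array([c*d[0]+s*d[1],-s*d[0]+c*d[1]])
E
python3 - <<'E'
from mv import *
for n,u,v,h in [('FL',302,235,58),('RL',524,235,58),('btn',328,283,80),('cap',389,318,92),('capleft',373,315,92),('capright',406,315,92),('dot',388,267,58),('dishL',431,345,70)]:
    w=back(u/1.5-.17,v/1.5-.17,h);print(n,w.round(1),inst(w).round(1))
E
```

```text
FL [453.2  58.   58. ] [-76.  89.]
RL [613.4  27.6  58. ] [87.  89.5]
btn [467.8  24.7  80. ] [-55.4  59.1]
cap [504.7  -4.   92. ] [-13.6  37.9]
capleft [4.946e+02 2.000e-01 9.200e+01] [-24.4  40.1]
capright [516.4  -4.1  92. ] [-2.2 40. ]
dot [509.6  22.4  58. ] [-13.8  64.7]
dishL [530.3 -39.5  70. ] [18.2  7.9]
```

step_arm:
  linear:
    - [0.01, 0.013, 0.15]
    - [0.01, 0.013, 0.3]
    - [0.01, 0.013, 0.33]
    - [0.01, 0.013, 0.33]
  turn: [0, 0, 0, 0]

```text
time_s: 2.52
ee_pos: [507.8, 22.4, 116.5]
ee_rot: [180.0, 0.0, 78.9]
force: [-0.4, -0.2, 0.7]
gripper_width: 0.5
gripper_force: 0.0
```

Run:
```python
from workcell import env,cams
from mv import *
import cv2
s=env.state();print(s['time_s'],s['ee_pos'],s['ee_rot'],s['force'],inst(s['ee_pos']))
f=cams.grab_frame("wrist");w=f["color"][100:290,140:380]
np.savez("w1.npz",K=[f["fx"],f["fy"],f["cx"],f["cy"]],T=f["tool_from_camera"],p=s['ee_pos'],r=s['ee_rot'])
g=cams.grab_frame("side")["color"][150:275,200:400]
im=np.vstack([cv2.resize(w,None,fx=2,fy=2,interpolation=2)[:, :480],cv2.resize(g[:, :],(480,300),interpolation=2)])
cv2.imwrite("pics/w1.png",cv2.resize(w,(720,570),interpolation=2));cv2.imwrite("pics/s1.png",cv2.resize(g,(800,500),interpolation=2))
```

```text
2.525 [507.81571028  22.42230798 116.54960914] [1.79974456e+02 4.49889790e-03 7.89438013e+01] [-0.35838656 -0.1512694   0.70186003] [-15.59989779  64.43252367]
```

View pics/w1.png

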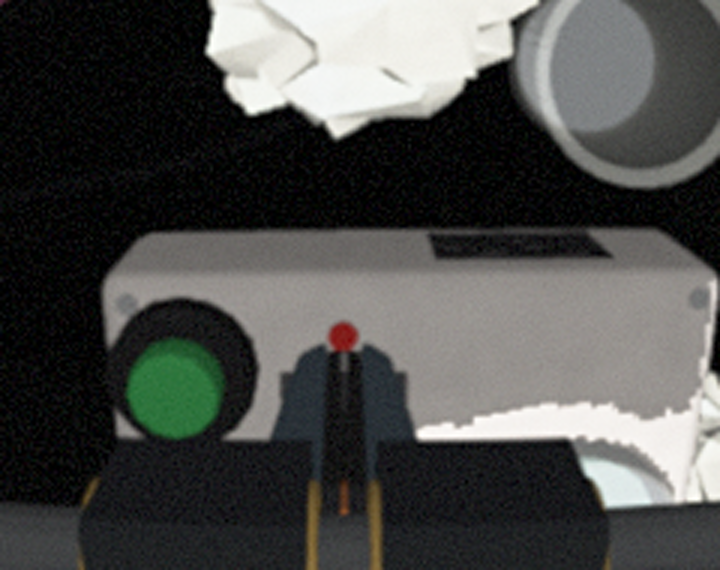

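View pics/s1.png

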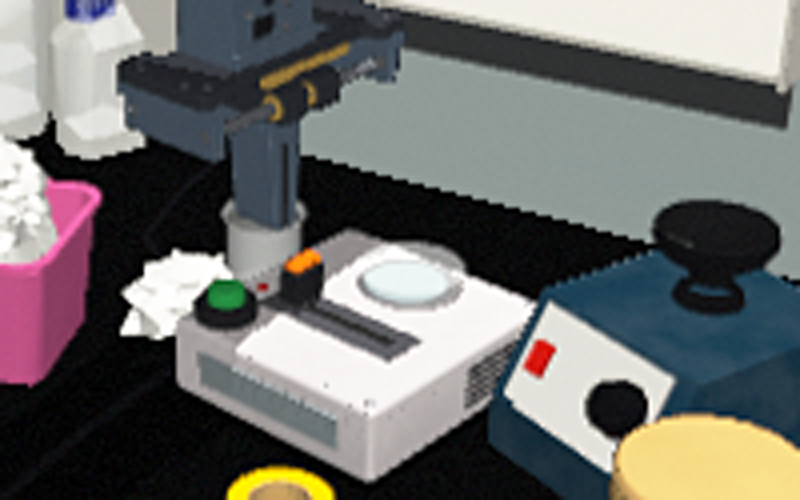

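Finger and red dot share column 343, so the finger is on the lever's line. Button top is at (175,388), FL top edge at (108,275), RL at (716,275). In the side view the fingers are clear of everything.

Run:
```python
from mv import *
z=lambda u,v,h:back(u/3+140-.33,v/3+100-.33,h,"w1.npz")
for n,u,v,h in [('FL',108,275,58),('RL',716,275,58),('btn',175,388,80),('dot',343,337,58),('collL',108,365,70),('collR',258,365,70),('collTop',182,298,70),('tip',343,346,105.5)]:
    w=z(u,v,h);print(n,w.round(1),inst(w).round(1))
```

```text
FL [452.3  51.3  58. ] [-75.6  82.2]
RL [611.3  20.2  58. ] [86.4 81.9]
btn [468.2  25.8  80. ] [-55.2  60.2]
dot [509.1  23.   58. ] [-14.5  65.2]
collL [449.7  31.1  70. ] [-74.3  61.9]
collR [487.7  24.1  70. ] [-35.7  62.3]
collTop [473.2  44.8  70. ] [-53.9  79.9]
tip [512.1  38.6 105.5] [-14.5  81.1]
```

step_arm:
  linear:
    - [0, 0, 0.05]
    - [0, 0, 0.1]
    - [0, 0, 0.118]
    - [0, 0, 0.118]
    - [0, 0, 0.118]
  turn: [0, 0, 0, 0, 0]

```text
time_s: 3.25
ee_pos: [507.7, 23.0, 80.8]
ee_rot: [180.0, -0.0, 79.0]
force: [0.7, 0.8, -0.8]
gripper_width: 0.5
gripper_force: 0.0
```

step_arm:
  linear:
    - [-0.004, 0, 0]
    - [-0.008, 0, 0]
    - [-0.012, 0, 0]
    - [-0.016, 0, 0]
    - [-0.016, 0, 0]
  turn: [0, 0, 0, 0, 0]

```text
time_s: 3.88
ee_pos: [506.5, 18.2, 80.7]
ee_rot: [180.0, 0.0, 79.0]
force: [-0.2, -0.4, 0.2]
gripper_width: 0.4
gripper_force: 0.0
```

step_arm:
  linear:
    - [-0.004, 0, 0]
    - [-0.007, 0, 0]
    - [-0.007, 0, 0]
  turn: [0, 0, 0]

```text
time_s: 4.25
ee_pos: [506.1, 16.2, 80.6]
ee_rot: [180.0, 0.0, 79.0]
force: [0.9, -0.7, 0.4]
gripper_width: 0.3
gripper_force: 0.0
```

step_arm:
  linear:
    - [-0.004, 0, 0]
    - [-0.007, 0, 0]
    - [-0.007, 0, 0]
  turn: [0, 0, 0]

```text
time_s: 4.62
ee_pos: [505.8, 14.5, 80.6]
ee_rot: [180.0, -0.0, 79.0]
force: [0.5, 4.2, 0.3]
gripper_width: 0.3
gripper_force: 1.7
```

step_arm:
  linear:
    - [-0.003, 0, 0]
    - [-0.003, 0, 0]
  turn: [0, 0]

```text
time_s: 4.88
ee_pos: [505.6, 13.5, 80.6]
ee_rot: [180.0, -0.0, 79.0]
force: [1.0, 5.3, 0.4]
gripper_width: 0.5
gripper_force: 2.2
```

step_arm:
  linear:
    - [-0.003, 0, 0]
    - [-0.003, 0, 0]
  turn: [0, 0]

```text
time_s: 5.12
ee_pos: [505.4, 12.5, 80.6]
ee_rot: [180.0, -0.0, 79.0]
force: [1.4, 5.3, 0.3]
gripper_width: 0.2
gripper_force: 2.4
```

step_arm:
  linear:
    - [-0.003, 0, 0]
    - [-0.003, 0, 0]
  turn: [0, 0]

```text
time_s: 5.38
ee_pos: [505.2, 11.4, 80.6]
ee_rot: [180.0, 0.0, 79.0]
force: [0.1, 4.5, 0.3]
gripper_width: 0.5
gripper_force: 2.2
```

step_arm:
  linear:
    - [-0.003, 0, 0]
    - [-0.003, 0, 0]
  turn: [0, 0]

```text
time_s: 5.62
ee_pos: [505.0, 10.3, 80.6]
ee_rot: [180.0, 0.0, 79.1]
force: [0.1, 2.8, -0.2]
gripper_width: 0.2
gripper_force: 1.5
```

step_arm:
  linear:
    - [-0.003, 0, 0]
    - [-0.003, 0, 0]
  turn: [0, 0]

```text
time_s: 5.88
ee_pos: [504.8, 9.2, 80.6]
ee_rot: [180.0, 0.1, 79.1]
force: [0.9, 0.2, -0.4]
gripper_width: 0.7
gripper_force: 0.4
```

step_arm:
  linear:
    - [-0.003, 0, 0]
    - [-0.003, 0, 0]
  turn: [0, 0]

```text
time_s: 6.12
ee_pos: [504.4, 8.4, 80.6]
ee_rot: [-180.0, 0.1, 79.1]
force: [0.3, -0.3, -0.5]
gripper_width: 0.6
gripper_force: 0.0
```

step_arm:
  linear:
    - [-0.003, 0, 0]
    - [-0.003, 0, 0]
  turn: [0, 0]

```text
time_s: 6.38
ee_pos: [504.4, 7.8, 80.6]
ee_rot: [-180.0, 0.0, 79.0]
force: [1.3, -0.9, -0.0]
gripper_width: 0.4
gripper_force: 0.0
```

step_arm:
  linear:
    - [-0.003, 0, 0]
    - [-0.003, 0, 0]
  turn: [0, 0]

```text
time_s: 6.62
ee_pos: [504.3, 7.0, 80.6]
ee_rot: [-180.0, 0.0, 79.0]
force: [-0.1, 0.6, 0.4]
gripper_width: 0.3
gripper_force: 0.0
```

step_arm:
  linear:
    - [-0.005, 0, 0]
    - [-0.01, 0, 0]
    - [-0.015, 0, 0]
    - [-0.02, 0, 0]
    - [-0.025, 0, 0]
    - [-0.03, 0, 0]
    - [-0.03, 0, 0]
  turn: [0, 0, 0, 0, 0, 0, 0]

```text
time_s: 7.5
ee_pos: [502.7, -1.3, 80.7]
ee_rot: [180.0, -0.0, 79.0]
force: [0.3, 5.2, -0.8]
gripper_width: 0.6
gripper_force: 2.2
```

step_arm:
  linear:
    - [-0.003, 0, 0]
    - [-0.006, 0, 0]
    - [-0.006, 0, 0]
  turn: [0, 0, 0]

```text
time_s: 7.88
ee_pos: [502.3, -3.6, 80.7]
ee_rot: [180.0, 0.0, 79.0]
force: [0.3, 4.3, -0.3]
gripper_width: 0.2
gripper_force: 2.1
```

step_arm:
  linear:
    - [-0.003, 0, 0]
    - [-0.003, 0, 0]
  turn: [0, 0]

```text
time_s: 8.12
ee_pos: [502.1, -4.8, 80.6]
ee_rot: [180.0, 0.0, 79.1]
force: [0.2, 2.1, 0.4]
gripper_width: 0.2
gripper_force: 1.2
```

step_arm:
  linear:
    - [-0.003, 0, 0]
    - [-0.003, 0, 0]
  turn: [0, 0]

```text
time_s: 8.38
ee_pos: [501.8, -5.9, 80.6]
ee_rot: [-180.0, 0.1, 79.1]
force: [0.8, -0.1, 0.3]
gripper_width: 0.5
gripper_force: 0.1
```

step_arm:
  linear:
    - [-0.003, 0, 0]
    - [-0.003, 0, 0]
  turn: [0, 0]

```text
time_s: 8.62
ee_pos: [501.6, -6.5, 80.6]
ee_rot: [-180.0, 0.0, 79.1]
force: [-0.0, -0.4, 0.6]
gripper_width: 0.8
gripper_force: 0.0
```

step_arm:
  linear:
    - [-0.003, 0, 0]
    - [-0.003, 0, 0]
  turn: [0, 0]

```text
time_s: 8.88
ee_pos: [501.6, -7.2, 80.6]
ee_rot: [-180.0, 0.0, 79.0]
force: [0.4, 0.9, -0.1]
gripper_width: 0.2
gripper_force: 0.0
```

step_arm:
  linear:
    - [-0.005, 0, 0]
    - [-0.01, 0, 0]
    - [-0.015, 0, 0]
    - [-0.02, 0, 0]
    - [-0.025, 0, 0]
    - [-0.03, 0, 0]
    - [-0.03, 0, 0]
  turn: [0, 0, 0, 0, 0, 0, 0]

```text
time_s: 9.75
ee_pos: [500.0, -15.5, 80.7]
ee_rot: [180.0, -0.0, 79.0]
force: [1.5, 4.2, -1.5]
gripper_width: 0.3
gripper_force: 1.9
```

step_arm:
  linear:
    - [-0.003, 0, 0]
    - [-0.006, 0, 0]
    - [-0.006, 0, 0]
  turn: [0, 0, 0]

```text
time_s: 10.12
ee_pos: [499.6, -17.6, 80.6]
ee_rot: [180.0, -0.0, 79.0]
force: [1.1, 4.2, 1.1]
gripper_width: 0.6
gripper_force: 2.4
```

step_arm:
  linear:
    - [-0.003, 0, 0]
    - [-0.003, 0, 0]
  turn: [0, 0]

```text
time_s: 10.38
ee_pos: [499.4, -18.8, 80.7]
ee_rot: [180.0, 0.0, 79.1]
force: [0.4, 4.1, -0.1]
gripper_width: 0.4
gripper_force: 1.8
```

step_arm:
  linear:
    - [-0.003, 0, 0]
    - [-0.003, 0, 0]
  turn: [0, 0]

```text
time_s: 10.62
ee_pos: [499.2, -19.9, 80.6]
ee_rot: [180.0, 0.1, 79.1]
force: [0.2, 2.4, -0.1]
gripper_width: 0.7
gripper_force: 0.8
```

step_arm:
  linear:
    - [-0.002, 0, 0]
    - [-0.002, 0, 0]
    - [-0.002, 0, 0]
  turn: [0, 0, 0]

```text
time_s: 11.0
ee_pos: [498.9, -20.4, 80.6]
ee_rot: [-180.0, 0.0, 79.1]
force: [0.2, 0.8, 1.0]
gripper_width: 0.5
gripper_force: 0.0
```

step_arm:
  linear:
    - [-0.003, 0, 0]
    - [-0.003, 0, 0]
    - [-0.003, 0, 0]
  turn: [0, 0, 0]

```text
time_s: 11.38
ee_pos: [498.9, -21.0, 80.6]
ee_rot: [-180.0, 0.0, 79.0]
force: [0.1, 0.8, 0.6]
gripper_width: 0.2
gripper_force: 0.0
```

step_arm:
  linear:
    - [-0.003, 0, 0]
    - [-0.003, 0, 0]
    - [-0.003, 0, 0]
  turn: [0, 0, 0]

```text
time_s: 11.75
ee_pos: [498.8, -21.8, 80.6]
ee_rot: [180.0, 0.0, 79.0]
force: [-0.7, 0.6, -0.2]
gripper_width: 0.5
gripper_force: 0.0
```

step_arm:
  linear:
    - [0.015, 0, 0]
    - [0.03, 0, 0]
    - [0.03, 0, -0.1]
    - [0.03, 0, -0.1]
    - [0.136, -0.07, -0.1]
    - [0.136, -0.135, -0.1]
    - [0.136, -0.135, -0.1]
    - [0.136, -0.135, -0.1]
  turn: [0, 0, 0, 0, 0, 0, 0, 0]

```text
time_s: 12.75
ee_pos: [467.5, 25.8, 110.5]
ee_rot: [180.0, 0.0, 79.0]
force: [-0.2, 0.1, 0.0]
gripper_width: 0.7
gripper_force: 0.0
```

Run:
```python
from workcell import env,cams
import cv2,numpy as np
s=env.state();print(s['time_s'],s['ee_pos'],s['force'])
g=cams.grab_frame("side")["color"][170:275,225:365];w=cams.grab_frame("wrist")["color"][120:290,140:380]
cv2.imwrite("pics/m2.png",np.hstack([cv2.resize(g,(400,300),interpolation=2),cv2.resize(w,(400,300),interpolation=2)]))
```

```text
12.75 [467.47447353  25.81402086 110.46676676] [-0.24812735  0.06303914  0.04213666]
```

View pics/m2.png

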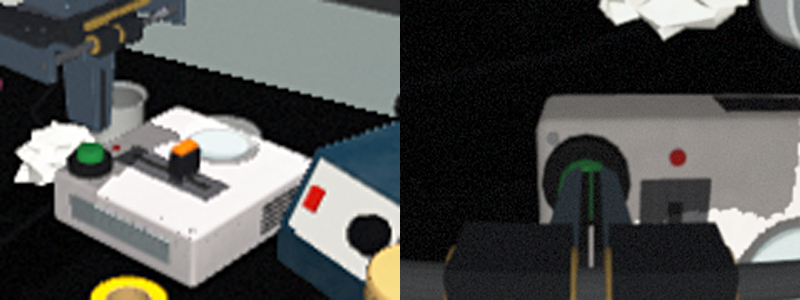

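The lever now stands about three quarters along the slot, and the finger is centred over the button. Pressing now.

step_arm:
  linear:
    - [0, 0, 0.03]
    - [0, 0, 0.055]
    - [0, 0, 0.062]
    - [0, 0, 0.07]
    - [0, 0, 0.07]
  turn: [0, 0, 0, 0, 0]

```text
time_s: 13.48
ee_pos: [466.4, 25.9, 89.6]
ee_rot: [-180.0, 0.0, 79.1]
force: [-1.9, -0.8, 2.7]
gripper_width: 0.8
gripper_force: 1.1
```

step_arm:
  linear:
    - [0, 0, 0.004]
    - [0, 0, 0.008]
    - [0, 0, 0.012]
    - [0, 0, 0.012]
    - [0, 0, 0.012]
  turn: [0, 0, 0, 0, 0]

```text
time_s: 14.1
ee_pos: [466.7, 25.9, 86.1]
ee_rot: [-180.0, 0.0, 79.0]
force: [-2.5, -1.0, 4.7]
gripper_width: 0.4
gripper_force: 2.2
```

step_arm:
  linear:
    - [0, 0, 0.003]
    - [0, 0, 0.003]
    - [0, 0, 0.003]
  turn: [0, 0, 0]

```text
time_s: 14.48
ee_pos: [466.7, 25.9, 85.2]
ee_rot: [-180.0, 0.0, 79.0]
force: [-3.5, -0.4, 6.1]
gripper_width: 0.5
gripper_force: 2.8
```

step_arm:
  linear:
    - [0, 0, 0.003]
    - [0, 0, 0.003]
    - [0, 0, 0.003]
  turn: [0, 0, 0]

```text
time_s: 14.85
ee_pos: [466.7, 25.9, 85.1]
ee_rot: [180.0, 0.0, 79.0]
force: [-4.9, -0.7, 12.2]
gripper_width: 0.5
gripper_force: 6.1
```

step_arm:
  linear:
    - [0, 0, 0.003]
    - [0, 0, 0.003]
    - [0, 0, 0.003]
  turn: [0, 0, 0]

```text
time_s: 15.22
ee_pos: [466.7, 25.9, 85.0]
ee_rot: [180.0, 0.0, 79.0]
force: [-6.5, -0.1, 17.7]
gripper_width: 0.5
gripper_force: 9.3
```

Bottomed out: fully down at 85 mm, with the force rising. Now releasing and retreating.

step_arm:
  linear:
    - [0, 0, -0.006]
    - [0, 0, -0.02]
    - [0, 0, -0.05]
    - [0, 0, -0.15]
    - [0, 0, -0.3]
    - [0, 0, -0.4]
    - [-0.1, -0.2, -0.45]
    - [-0.1, -0.2, -0.45]
    - [-0.1, -0.2, -0.45]
    - [-0.1, -0.2, -0.45]
    - [-0.1, -0.2, -0.45]
  turn: [0, 0, 0, 0, 0, 0, 0, 0, 0, 0, 0]

```text
time_s: 16.6
ee_pos: [402.9, 8.1, 217.9]
ee_rot: [-180.0, 0.0, 79.1]
force: [-0.4, -0.3, -0.7]
gripper_width: 0.3
gripper_force: 0.0
```

Run:
```python
from workcell import env,cams
import cv2,numpy as np
print(env.state()['time_s'])
g=cams.grab_frame("side")["color"][170:290,225:385]
cv2.imwrite("pics/m3.png",cv2.resize(g,(800,600),interpolation=2))
```

```text
16.6
```

View pics/m3.png

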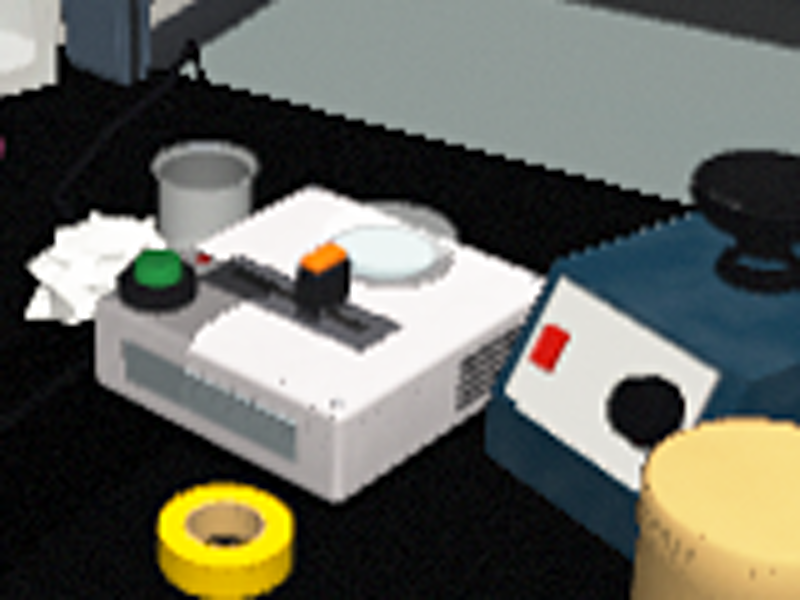

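The button is back up, the lever cap has moved about 15.7 px (roughly 45 mm, so the third click), and the instrument hasn't moved.

```bash
python3 -c "
from workcell import env
print(env.job_done())"
```

```text
the job is handed in; nothing more can be done
None
```

I pushed the lever to its third click, pressed the read button fully down and let it come back up, and handed the job in at about 17 s; the last picture shows the lever still in its click and the instrument unmoved.

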